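# Hold the clay roller's dial out for cleaning

### The job

I want to brush out the clay rolling machine. Slide the crumb tray under it out to its stop by its wooden knob; then grip the round spring dial on the machine's side, pull it straight out as far as it goes so that its pin is clear of the hole and the roller is free, and keep it held out there: finish with the gripper still holding the dial, and the tray left out. Leave everything else on the table where it is.

Things in the scene. Friction and masses are not known exactly. Their poses are not given: they have to be found in the camera images.
- machine: clay rolling machine (chromed side plates, two rollers) screwed to a plywood stand; fixed. Origin on the table under the stand; x from the front (tray side, facing the robot) to the back, y towards the dial side. Stand 240 mm wide, 58 mm high, x -100 to +120 mm. Machine body x -50 to +66 mm, side plates' outer faces at y = +-95 mm, top at 172 mm. The crank on the -y side reaches y = -192 mm
- tray_knob (a point): centre of the dark wooden knob on the front of the shallow crumb tray that runs in the stand. Knob head 28 mm diameter, 17 mm long along machine x, on a 16 mm neck; centre 21 mm in front of the tray's front board (236 mm wide, top 50 mm up) and 30 mm above the table. Axes parallel to the machine's; moves with the tray
- tray (a joint): how far the tray is slid out along the machine's -x: 0 = fully in, 0.090 m = out at its stop. It slides with about 2.5 N of friction and stays where it is left
- dial_grip (a point): centre of the round black dial's cylindrical grip on the machine's +y side: 36 mm diameter, 28 mm long, axis level along machine y. Behind it a 55 mm skirt, 4 mm thick, carries a steel pin seated in a hole. With the dial in, this point is 24 mm off the side plate, 133 mm above the table, at machine x = -12 mm. Axes parallel to the machine's; moves with the dial, which does not turn
- dial (a joint): how far the dial is pulled out along machine +y: 0 = in, pin seated; the pin leaves its hole at 0.008 m; 0.012 m = fully out at its stop. A spring pulls it back in (5 N when in, 10 N when fully out), so it snaps home if let go
- jar_mid (a point): left alone: screw-lid jar, clear with metal lid, 64 mm diameter, 80 mm high; this point is its centre
- cutter_mid (a point): left alone: steel ring cutter, 52 mm diameter, 22 mm high; this point is its centre
- figure_a_mid (a point): left alone: small cured-clay figure with two ears, 36 mm diameter, 66 mm high, near the crank side of the machine; this point is 30 mm up
- figure_b_mid (a point): left alone: second figure of the same kind, out on the table to the robot's left; this point is 30 mm up
- pot_mid (a point): left alone: low lidded pot, 60 mm diameter, 38 mm high; this point is its centre
- roller_center (a point): left alone: clear acrylic rolling rod lying on the table, 25 mm diameter, 200 mm long; this point is its centre
- brush_grip (a point): left alone: flat brush lying on the table, 190 mm long; this point is on its handle

How it is judged:
By the outcome, as a careful person would: the job done as asked, in the order asked, and still so for the second after the job is handed in, while the arm keeps its last pose, push and grip.
It also fails if it takes over 45 s, if anything falls off the work surface, if the arm or the gripper's body presses on something with over 40 N, if the wrist force passes 120 N, or if a joint passes its speed limit or range.

### The arm

A 6-joint arm with a two-finger parallel gripper is mounted at the origin on the work surface. World frame = base frame: x ahead of the robot, y to its left, z up, the work surface at z = 0. Lengths are in mm, angles in rad, forces in N, time in s.
With the tool pointing down it reaches from about 275 to 750 mm from the base axis. Payload 10.2 kg.
Tool frame: the origin (TCP) lies midway between the tips of the shut fingers; the grasp point (between the pads) lies grasp_offset behind it (grasp_offset is the distance from the TCP to the grasp point, in mm); z points along the fingers, y is the line along which they close (so a half turn about z gives the same grasp; the last joint's range is limited). The gripper opens to 85 mm and grips with 20 to 120 N. Pads are 22 mm wide; open, the fingers measure 114 mm over their backs; the gripper's body (76 mm by 85 mm) begins 54 mm behind the grasp point. The pads swing forward as they close: fully open they stand 13 mm farther back than shut.
Start: joints at [0.942, 0.313, 1.498, -0, 1.331, -0.223], TCP at [207.259, 482.364, 231.294] pointing down, gripper open.
Joint ranges: [-2.94, 2.94], [-0.97, 2.17], [0.19, 2.56], [-1.23, 4.37], [0.02, 3.11], [-2.88, 2.88]. Speed limits (rad/s): [2.39, 2.39, 3.01, 3.14, 3.14, 3.14].

### API

Orientations are given as [roll, pitch, yaw] about the fixed x, y, z axes, in that order (R = Rz(yaw) Ry(pitch) Rx(roll)).
In Python, from workcell import get_state, get_image, hand_in, recognise, grasp_offset gives the robot as it stands.
- The arm moves only by the tool step_arm, never from a script. Its arguments are lists of equal length, an entry for each row: "slide": the shift along the tool's x, y, z in mm, a list of three; "angular": the turn, a rotation vector about the tool's x, y, z in rad, a list of three; "fingers": the opening, from 0 (shut) to 1 (fully open). In form: {"slide": [[x, y, z], ...], "angular": [[wx, wy, wz], ...], "fingers": [fingers, ...]}. A call has 1 to 12 rows; each row shifts and turns the commanded pose from where the row before left it, along the tool's axes as they then stand; what a row does not reach is not made up. A row lasts 1/12 s, in which the tool goes at most 41.7 mm and 7.16 degrees, less where a joint would pass 70% of its speed; a pose out of reach is approached as far as the arm can. A call with a gripper value outside its range is refused whole. The fingers move at their own pace and stop on an object; "newtons" is the grip in N (left out, the last holds). Time passes only in rows, so rows that do not move let the fingers close. It gives the time, the measured TCP pose, the force, the opening and the grip force at its end, in the units of the state.
- get_state(): the state, without advancing time (a new reading comes with each control period).
- get_image(name): name is "scene" or "top"; returns a dict with "frame" (420x560x3 uint8, blue, green, red), "fx", "fy", "cx", "cy" (pixels), "distortion" ([k1, k2, p1, p2, k3] as OpenCV has them; the pictures are not rectified), "pose" (4x4, takes a point from camera to world coordinates). Camera axes: x right, y down, z forward; pixel columns grow to the right and rows downward; lengths in mm; the calibration is good to about 2 mm. A picture is of the moment at which its call begins. There is no depth.
- hand_in(): hands the job in; it is judged then, once.
Trained networks look in a picture, given as the dict that the camera call returned (one of the last four; its "shot" number tells which), for a name from the list of things; names that differ only in an ending like _2 or _b are one class to them, and where a whole thing is asked for, a point or a joint stands for the part that bears it (a point fixed in the world has none). Each returns a list of dicts, best first, with "confidence" (0 to 1); they miss things now and then, are a little off and sometimes report something else, mostly with a low value. They report only what shows in the picture. A call takes as long as a camera call.
- recognise(picture, label): "extent" ([centre column, centre row, width, height] in pixels, round what is visible of it).
The state is a dict: "t": time; "joints": joint angles; "joint_vel": joint speeds; "effort": joint torques, N m; "position": TCP position; "orientation": TCP orientation; "contact_force": force on the tool from outside, world axes, zero at the start; "moment": the same for the moment, N m; "opening": opening from 0.0 (shut) to 1.0 (fully open); "grip_force": force on a finger pad.
Only numpy, scipy, OpenCV 4.12 (cv2) and the standard library are available. Lean on these libraries where they do the work, as an engineer would, in place of code of your own. Each camera call takes 0.05 s, during which the arm holds its last target. There are 200 camera calls.

## Working session

There is one attempt and no reset: what is moved stays moved. The work goes in short steps, Python scripts to look and compute and a tool call to move; the robot and the scene stay as the last step left them, time stands still between calls to the robot, and variables do not carry over. Pictures are saved under pics/ and viewed, at most 10 in all, crops included, and the job is handed in when it is done.

Besides the shell and the picture viewer there is one more tool, called after "Request:" by a JSON object that holds its "method" and its "body". step_arm: Moves the arm, as the interface text tells. Its arguments: {"type":"object","properties":{"slide":{"type":"array","items":{"type":"array","items":{"type":"number"}}},"angular":{"type":"array","items":{"type":"array","items":{"type":"number"}}},"fingers":{"type":"array","items":{"type":"number"}},"newtons":{"type":"number"}},"required":["slide","angular","fingers"]}

```bash
mkdir -p pics
python3 - <<'E'
from workcell import *
import cv2,numpy as np
print(get_state(),grasp_offset)
for n in("scene","top"):
    p=get_image(n);cv2.imwrite(f"pics/{n}0.png",p["frame"])
    print(n,p["fx"],p["fy"],p["cx"],p["cy"],p["distortion"],np.round(p["pose"],3).tolist())
    for l in("machine","tray_knob","dial_grip","tray","dial","jar_mid","cutter_mid","figure_a_mid","pot_mid","roller_center","brush_grip"):
        print(l,[(np.round(d["extent"]).tolist(),round(d["confidence"],2)) for d in recognise(p,l)[:3]])
E
```

```text
{'t': 0.0, 'joints': array([ 9.41601667e-01,  3.13483935e-01,  1.49843258e+00,  3.55737735e-05,
        1.33096703e+00, -2.23400615e-01]), 'joint_vel': array([ 0.00162199, -0.00179602, -0.00074454,  0.00059104,  0.00093595,
        0.00089888]), 'effort': array([-1.16257248e-03, -4.12257600e+01, -2.59740025e+01, -2.47921498e-04,
        4.12830646e-03,  2.85353565e-06]), 'position': array([207.09876419, 482.16058067, 230.71939836]), 'orientation': array([-3.14034150e+00, -3.19678052e-04,  2.73578994e+00]), 'contact_force': array([0.1108176 , 0.22682582, 0.18616503]), 'moment': array([-6.71081457e-03, -3.76113445e-05, -3.12326997e-03]), 'grip_force': 0.0, 'opening': 1.004581404189277} 18.700000000000003
scene 499.09685551978504 499.09685551978504 275.6822975999739 199.98698308190137 [0.05112766 0.         0.         0.         0.        ] [[0.742, 0.351, -0.571, 1416.163], [0.67, -0.411, 0.618, -892.959], [-0.018, -0.841, -0.541, 878.466], [0.0, 0.0, 0.0, 1.0]]
machine [([249.0, 255.0, 118.0, 118.0], 0.63)]
tray_knob [([241.0, 254.0, 113.0, 61.0], 0.92)]
dial_grip []
tray [([240.0, 25
[... 421 characters left out ...]
0.         0.         0.        ] [[-0.021, -0.996, 0.083, 474.53], [-1.0, 0.021, -0.001, -12.273], [-0.0, -0.083, -0.997, 1351.578], [0.0, 0.0, 0.0, 1.0]]
machine [([342.0, 178.0, 104.0, 104.0], 0.65)]
tray_knob [([353.0, 205.0, 77.0, 53.0], 0.56)]
dial_grip [([308.0, 191.0, 14.0, 19.0], 0.77)]
tray [([354.0, 206.0, 70.0, 48.0], 0.75)]
dial [([306.0, 191.0, 13.0, 16.0], 0.48)]
jar_mid [([267.0, 179.0, 17.0, 20.0], 0.56), ([118.0, 229.0, 12.0, 62.0], 0.25)]
cutter_mid [([307.0, 246.0, 5.0, 3.0], 0.42)]
figure_a_mid [([405.0, 201.0, 10.0, 11.0], 0.7)]
pot_mid [([137.0, 197.0, 21.0, 26.0], 0.63)]
roller_center [([117.0, 228.0, 11.0, 63.0], 0.77)]
brush_grip [([430.0, 256.0, 14.0, 61.0], 0.86)]
```

Run:
```python
import cv2
t=cv2.imread("pics/top0.png");s=cv2.imread("pics/scene0.png")
cv2.imwrite("pics/topc.png",cv2.resize(t[110:290,230:470],None,fx=3.3,fy=3.3,interpolation=2))
cv2.imwrite("pics/scenec.png",cv2.resize(s[140:340,140:400],None,fx=3,fy=3,interpolation=2))
```

```text
(no output)
```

View pics/topc.png

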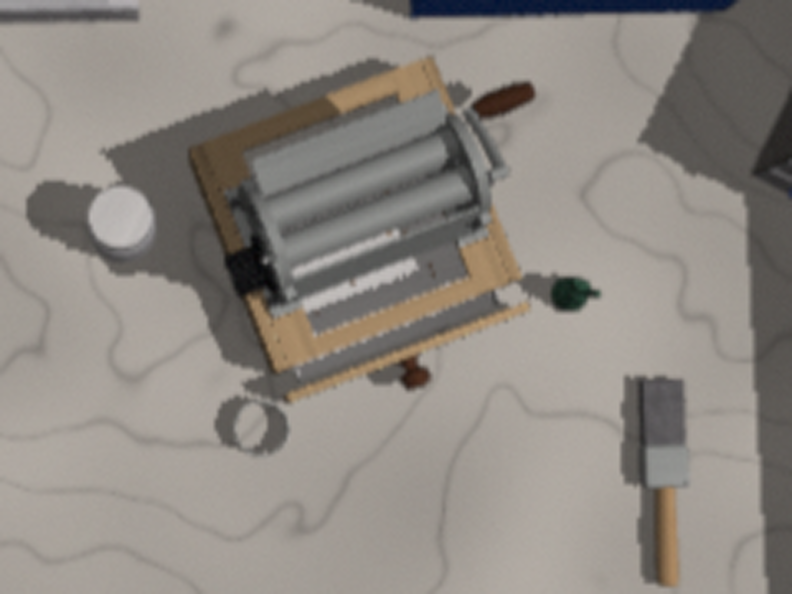

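View pics/scenec.png

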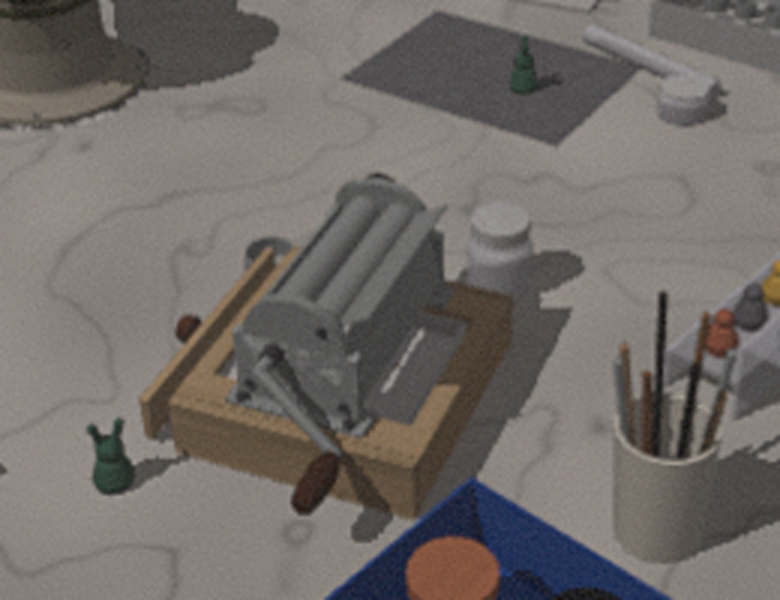

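View pics/top0.png

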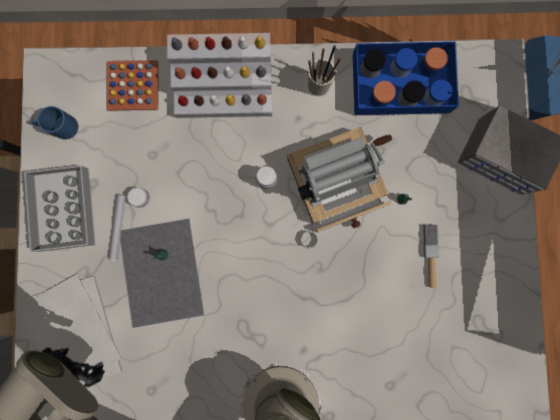

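The top view shows the knob at about (356,223), the dial at (305,192), the cutter at (306,239), the jar at (267,177) and figure A at (403,199). I'll fit the machine pose from the stand's top corners in both views.

```bash
cat > h.py <<'E'
import numpy as np,cv2
from workcell import *
from scipy.optimize import least_squares
def proj(p,X):
    T=np.linalg.inv(p["pose"]);K=np.array([[p["fx"],0,p["cx"]],[0,p["fy"],p["cy"]],[0,0,1.]])
    return cv2.projectPoints(np.atleast_2d(np.float64(X)),cv2.Rodrigues(T[:3,:3])[0],T[:3,3],K,np.float64(p["distortion"]))[0][:,0]
def unproj(p,uv,z):
    K=np.array([[p["fx"],0,p["cx"]],[0,p["fy"],p["cy"]],[0,0,1.]])
    n=cv2.undistortPoints(np.float64([[uv]]),K,np.float64(p["distortion"]))[0,0]
    d=p["pose"][:3,:3]@[*n,1];o=p["pose"][:3,3];return o+d*(z-o[2])/d[2]
def M2W(m,X):
    c,s=np.cos(m[2]),np.sin(m[2]);X=np.atleast_2d(np.float64(X))
    return X@np.array([[c,-s,0],[s,c,0],[0,0,1]]).T+[m[0],m[1],0]
E
python3 - <<'E'
from h import *
t=get_image("top");s=get_image("scene")
ct=np.array([[190,150],[277,372],[432,57],[520,278]])/3.3+[230,110]
cs=np.array([[172,405],[415,468],[510,297]])/3+[140,140]
Mt=[[120,120,58],[-100,120,58],[120,-120,58],[-100,-120,58]]
Ms=[[-100,-120,58],[120,-120,58],[120,120,58]]
f=lambda m:np.r_[(proj(t,M2W(m,Mt))-ct).ravel(),(proj(s,M2W(m,Ms))-cs).ravel()]
r=least_squares(f,[500,-150,.37],x_scale=[100,100,.1]);m=r.x
print(m,r.fun.round(2)); 
for a in (0,8): print("top only" ,least_squares(lambda m:f(m)[:8],m,x_scale=[100,100,.1]).x) if a else 0
k=lambda d:M2W(m,[d,0,30])[0]
kt=np.array([416,373])/3.3+[230,110]; ks=np.array([188,327])/3+[140,140]
print("knob unproj top",unproj(t,kt,30),"scene",unproj(s,ks,30))
c,sn=np.cos(m[2]),np.sin(m[2])
for u,p in((kt,t),(ks,s)):
    d=unproj(p,u,30)[:2]-m[:2];print("machine frame",c*d[0]+sn*d[1],-sn*d[0]+c*d[1])
dt=np.array([249,270])/3.3+[230,110]
print("dial model",M2W(m,[-12,119,133]),proj(t,M2W(m,[-12,119,133])),dt,unproj(t,dt,133))
for n,u,z in(("cutter",(306.3,239),11),("jar",(267,177),60),("figA",(403,198.5),30)):
    q=unproj(t,u,z);d=q[:2]-m[:2];print(n,q,"mach",c*d[0]+sn*d[1],-sn*d[0]+c*d[1])
st=get_state();print(st["position"],st["orientation"])
E
```

```text
[ 6.76032523e+02 -1.87489220e+02  3.54242673e-01] [-0.99 -1.07 -0.15 -0.43 -0.52 -1.62  0.83 -1.36 -2.3  -1.5  -0.81 -0.56
 -0.01 -1.64]
top only [ 6.72625079e+02 -1.87927607e+02  3.45997413e-01]
knob unproj top [ 537.14105521 -239.92115502   30.        ] scene [ 534.76498302 -236.28502332   30.        ]
machine frame -148.455219109088 -0.9977129408415593
machine frame -149.42245774820398 3.236861678180908
dial model [[623.49887004 -80.0405566  133.        ]] [[304.44907016 191.72493299]] [305.45454545 191.81818182] [623.17473715 -82.86484469 133.        ]
cutter [492.18847149 -88.79147026  11.        ] mach -138.19278326341006 156.34140746026537
jar [679.14823755  26.85870036  60.        ] mach 77.27529963491803 199.95816276875695
figA [ 608.9310482  -385.36830395   30.        ] mach -131.57543599343302 -162.31649408201704
[207.26042798 482.363944   231.29451547] [3.14158804e+00 1.41387933e-05 2.73578936e+00]
```

```bash
cat >> h.py <<'E'
def tool(d,yaw):
    c,s=np.cos(yaw),np.sin(yaw);return np.array([d[0]*c+d[1]*s,d[0]*s-d[1]*c,-d[2]])
E
python3 - <<'E'
from h import *
t=get_image("top");s=get_image("scene")
g=lambda a,k,o:(np.array(a)+.5)/k-.5+o
ct=g([[190,150],[277,372],[432,57],[520,278]],3.3,[230,110])
cs=g([[172,405],[415,468],[510,297]],3,[140,140])
Mt=[[120,120,58],[-100,120,58],[120,-120,58],[-100,-120,58]]
Ms=[[-100,-120,58],[120,-120,58],[120,120,58]]
kt=g([416,373],3.3,[230,110]); ks=g([188,327],3,[140,140]);dt=g([249,270],3.3,[230,110])
def f(v):
    m=v[:3]
    return np.r_[(proj(t,M2W(m,Mt))-ct).ravel(),(proj(s,M2W(m,Ms))-cs).ravel(),(proj(t,M2W(m,[v[3],0,30]))-kt).ravel(),(proj(s,M2W(m,[v[3],0,30]))-ks).ravel(),(proj(t,M2W(m,[-12,119,133]))-dt).ravel()]
r=least_squares(f,[676,-187,.35,-148],x_scale=[100,100,.1,100],loss="soft_l1");m=r.x
print(m,f(m).round(2));np.save("m.npy",m)
k=M2W(m,[m[3],0,30])[0];d=M2W(m,[-12,121,133])[0];print("knob",k,"dial",d)
st=get_state();p=st["position"];y=st["orientation"][2]
print("to above knob, tool frame",tool(k-p,y)[:2], "yaw turn tool z",y-m[2])
E
```

```text
[ 6.75869109e+02 -1.87522447e+02  3.52905712e-01 -1.48080139e+02] [-0.6  -0.74  0.14 -0.06 -0.09 -1.19  1.17 -0.89 -2.05 -1.23 -0.63 -0.23
  0.31 -1.28 -0.05  0.43  0.18  1.07 -0.67  0.26]
knob [ 536.91479562 -238.70277829   30.        ] dial [622.78790565 -78.12689882 133.        ]
to above knob, tool frame [-587.50995141 -532.3725453 ] yaw turn tool z 2.3829067815083413
```

Request:
{"method": "step_arm", "body": {"slide": [[-24.5,-22.2,0],[-24.5,-22.2,0],[-24.5,-22.2,0],[-24.5,-22.2,0],[-24.5,-22.2,0],[-24.5,-22.2,0],[-24.5,-22.2,0],[-24.5,-22.2,0],[-24.5,-22.2,0],[-24.5,-22.2,0],[-24.5,-22.2,0],[-24.5,-22.2,0]], "angular": [[0,0,0],[0,0,0],[0,0,0],[0,0,0],[0,0,0],[0,0,0],[0,0,0],[0,0,0],[0,0,0],[0,0,0],[0,0,0],[0,0,0]], "fingers": [1,1,1,1,1,1,1,1,1,1,1,1]}}

```text
t: 2.4
position: [372.6, 120.0, 231.5]
orientation: [3.141, 0.001, 2.736]
contact_force: [0.6, 0.8, 0.5]
opening: 0.999
grip_force: 0.0
```

Request:
{"method": "step_arm", "body": {"slide": [[-24.5,-22.2,0],[-24.5,-22.2,0],[-24.5,-22.2,0],[-24.5,-22.2,0],[-24.5,-22.2,0],[-24.5,-22.2,0],[-24.5,-22.2,0],[-24.5,-22.2,0],[-24.5,-22.2,0],[-24.5,-22.2,0],[-24.5,-22.2,0],[-18,-22.2,0]], "angular": [[0,0,0],[0,0,0],[0,0,0],[0,0,0],[0,0,0],[0,0,0],[0,0,0],[0,0,0],[0,0,0],[0,0,0],[0,0,0],[0,0,0]], "fingers": [1,1,1,1,1,1,1,1,1,1,1,1]}}

```text
t: 3.4
position: [531.9, -238.6, 231.0]
orientation: [3.142, 0.0, 2.736]
contact_force: [0.3, -0.5, 0.2]
opening: 1.001
grip_force: 0.0
```

Request:
{"method": "step_arm", "body": {"slide": [[0,0,0],[0,0,0],[0,0,0],[0,0,0],[0,0,0],[0,0,0],[0,0,0],[0,0,0],[0,0,0],[0,0,0],[0,0,0],[0,0,0]], "angular": [[0,0,0.119],[0,0,0.119],[0,0,0.119],[0,0,0.119],[0,0,0.119],[0,0,0.119],[0,0,0.119],[0,0,0.119],[0,0,0.119],[0,0,0.119],[0,0,0.119],[0,0,0.119]], "fingers": [1,1,1,1,1,1,1,1,1,1,1,1]}}

```text
t: 4.4
position: [531.2, -236.7, 231.3]
orientation: [-3.141, 0.0, 1.302]
contact_force: [0.0, 0.0, 0.9]
opening: 0.999
grip_force: 0.0
```

Request:
{"method": "step_arm", "body": {"slide": [[0,0,0],[0,0,0],[0,0,0],[0,0,0],[0,0,0],[0,0,0],[0,0,0],[0,0,0],[0,0,0]], "angular": [[0,0,0.119],[0,0,0.119],[0,0,0.119],[0,0,0.119],[0,0,0.119],[0,0,0.119],[0,0,0.119],[0,0,0.119],[0,0,0]], "fingers": [1,1,1,1,1,1,1,1,1]}}

```text
t: 5.15
position: [531.2, -236.7, 231.2]
orientation: [-3.141, 0.0, 0.352]
contact_force: [0.2, 0.7, 0.8]
opening: 1.0
grip_force: 0.0
```

Request:
{"method": "step_arm", "body": {"slide": [[4,3.8,20],[0,0,30],[0,0,30],[0,0,30],[0,0,30],[0,0,20],[0,0,0],[0,0,0]], "angular": [[0,0,0],[0,0,0],[0,0,0],[0,0,0],[0,0,0],[0,0,0],[0,0,0],[0,0,0]], "fingers": [1,1,1,1,1,1,1,1]}}

```text
t: 5.82
position: [536.2, -238.8, 71.2]
orientation: [-3.141, 0.001, 0.358]
contact_force: [0.6, -0.5, 0.9]
opening: 0.997
grip_force: 0.0
```

Run:
```python
from h import *
im=[]
m=np.load("m.npy");st=get_state();print(st["position"],st["orientation"])
for n,(r,c) in(("top",(150,290)),("scene",(190,140))):
    p=get_image(n);f=p["frame"]
    im.append(cv2.resize(f[r:r+100,c:c+130],None,fx=6,fy=6,interpolation=2)[:300 if 0 else 600])
cv2.imwrite("pics/a1.png",cv2.resize(np.hstack(im),(800,308)))
```

```text
[ 536.20390485 -238.8336759    71.24202564] [-3.14064579e+00  6.41949356e-04  3.58255281e-01]
```

View pics/a1.png

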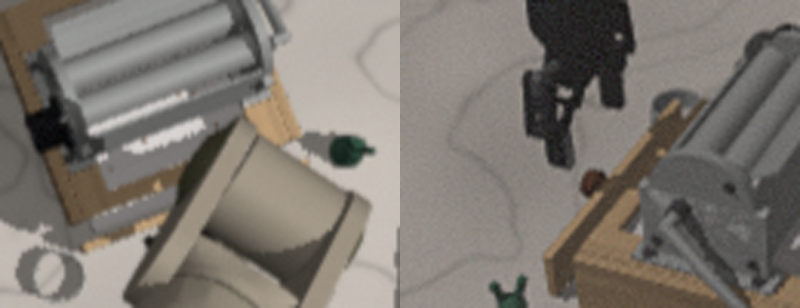

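The right-hand (scene) half shows the open fingers above and on either side of the knob, at about (594,182). Next I descend and grip.

Request:
{"method": "step_arm", "body": {"slide": [[0,0,15],[0,0,15],[0,0,15],[0,0,15],[0,0,2],[0,0,0],[0,0,0]], "angular": [[0,0,0],[0,0,0],[0,0,0],[0,0,0],[0,0,0],[0,0,0],[0,0,0]], "fingers": [1,1,1,1,1,1,1]}}

```text
t: 6.5
position: [537.1, -239.4, 10.9]
orientation: [3.139, -0.001, 0.356]
contact_force: [0.8, -0.2, 0.1]
opening: 0.997
grip_force: 0.0
```

Request:
{"method": "step_arm", "body": {"slide": [[0,0,0],[0,0,0],[0,0,0],[0,0,0],[0,0,0],[0,0,0],[0,0,0],[0,0,0],[0,0,0],[0,0,0]], "angular": [[0,0,0],[0,0,0],[0,0,0],[0,0,0],[0,0,0],[0,0,0],[0,0,0],[0,0,0],[0,0,0],[0,0,0]], "fingers": [0,0,0,0,0,0,0,0,0,0], "newtons": 40}}

```text
t: 7.33
position: [535.7, -237.1, 9.8]
orientation: [-3.138, 0.001, 0.356]
contact_force: [-5.1, 9.8, 10.7]
opening: 0.31
grip_force: 39.4
```

Request:
{"method": "step_arm", "body": {"slide": [[0,-2,-1],[-4,0,0],[-8,0,0],[-8,0,0],[-8,0,0],[-8,0,0],[-8,0,0],[0,0,0]], "angular": [[0,0,0],[0,0,0],[0,0,0],[0,0,0],[0,0,0],[0,0,0],[0,0,0],[0,0,0]], "fingers": [0,0,0,0,0,0,0,0]}}

```text
t: 8.0
position: [492.4, -252.6, 10.0]
orientation: [-3.14, 0.002, 0.355]
contact_force: [-2.8, -0.8, -6.0]
opening: 0.308
grip_force: 41.2
```

Request:
{"method": "step_arm", "body": {"slide": [[-8,0,0],[-8,0,0],[-8,0,0],[-4,0,0],[-4,0,0],[0,0,0]], "angular": [[0,0,0],[0,0,0],[0,0,0],[0,0,0],[0,0,0],[0,0,0]], "fingers": [0,0,0,0,0,0]}}

```text
t: 8.5
position: [466.6, -262.2, 10.8]
orientation: [3.14, -0.006, 0.354]
contact_force: [20.0, 14.9, -9.0]
opening: 0.311
grip_force: 41.8
```

Request:
{"method": "step_arm", "body": {"slide": [[-3,0,0],[-3,0,0],[-2,0,0],[0,0,0]], "angular": [[0,0,0],[0,0,0],[0,0,0],[0,0,0]], "fingers": [0,0,0,0]}}

```text
t: 8.83
position: [461.6, -264.1, 11.3]
orientation: [3.138, -0.011, 0.354]
contact_force: [36.9, 23.7, -8.9]
opening: 0.311
grip_force: 40.5
```

Run:
```python
from h import *
im=[]
print(get_state()["contact_force"])
for n,(r,c) in(("top",(140,280)),("scene",(190,120))):
    p=get_image(n);f=p["frame"]
    im.append(cv2.resize(f[r:r+130,c:c+130],(400,400),interpolation=2))
cv2.imwrite("pics/a2.png",np.hstack(im))
```

```text
[36.91914095 23.73439787 -8.89312752]
```

View pics/a2.png

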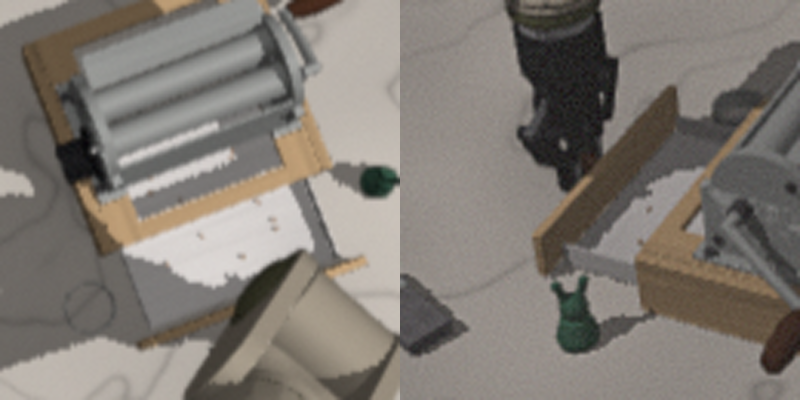

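Run:
```python
from h import *
t=get_image("top");m=np.load("m.npy");c,s=np.cos(m[2]),np.sin(m[2])
for u in((317.4,230.1),(389.5,202.9),(325.5,252.1),(398.6,225.1)):
    d=unproj(t,u,50)[:2]-m[:2];print(c*d[0]+s*d[1],-s*d[0]+c*d[1])
p=get_state()["position"][:2]-m[:2];print(c*p[0]+s*p[1],-s*p[0]+c*p[1])
```

```text
-125.41541895520646 117.73875145551739
-128.62792034170508 -113.78901805981884
-194.8927862960687 119.62919746892665
-200.02911306358538 -113.4281056125757
-227.56007014446394 2.165385379470976
```

The board has moved about 70 mm, and the fingers slipped roughly 8 mm on the knob. I'll re-centre, grip harder and pull again to check this is really the stop.

Request:
{"method": "step_arm", "body": {"slide": [[4,0,0],[4,0,0],[0,0,0],[0,0,0],[0,0,0],[0,0,0],[7,0,1],[0,0,0],[0,0,0],[0,0,0],[0,0,0],[0,0,0]], "angular": [[0,0,0],[0,0,0],[0,0,0],[0,0,0],[0,0,0],[0,0,0],[0,0,0],[0,0,0],[0,0,0],[0,0,0],[0,0,0],[0,0,0]], "fingers": [0.31,0.6,0.6,0.6,0.6,0.6,0.6,0.6,0.6,0,0,0], "newtons": 60}}

```text
t: 9.98
position: [470.7, -260.6, 9.5]
orientation: [-3.14, 0.0, 0.356]
contact_force: [-1.7, 3.0, 5.2]
opening: 0.303
grip_force: 58.6
```

Request:
{"method": "step_arm", "body": {"slide": [[0,0,0],[0,0,0],[0,0,0],[0,0,0]], "angular": [[0,0,0],[0,0,0],[0,0,0],[0,0,0]], "fingers": [0,0,0,0]}}

```text
t: 10.32
position: [470.7, -260.5, 9.5]
orientation: [-3.14, 0.0, 0.356]
contact_force: [-1.1, 3.3, 5.6]
opening: 0.306
grip_force: 58.8
```

Request:
{"method": "step_arm", "body": {"slide": [[-1,0,0],[-1,0,0],[-1,0,0],[-1,0,0],[0,0,0],[0,0,0]], "angular": [[0,0,0],[0,0,0],[0,0,0],[0,0,0],[0,0,0],[0,0,0]], "fingers": [0,0,0,0,0,0]}}

```text
t: 10.82
position: [470.2, -260.8, 9.6]
orientation: [3.14, -0.007, 0.355]
contact_force: [22.0, 14.7, -3.0]
opening: 0.304
grip_force: 59.4
```

The tray is against its stop: a 4 mm commanded pull moved the tool 0.6 mm and raised the force to about 25 N. Now I relax, release and lift.

Request:
{"method": "step_arm", "body": {"slide": [[3.5,0,0],[0,0,0],[0,0,0],[0,0,0],[0,0,0],[0,0,0],[0,0,0],[0,0,-20],[0,0,-35],[0,0,-35],[0,0,-35],[0,0,-35]], "angular": [[0,0,0],[0,0,0],[0,0,0],[0,0,0],[0,0,0],[0,0,0],[0,0,0],[0,0,0],[0,0,0],[0,0,0],[0,0,0],[0,0,0]], "fingers": [0,0,1,1,1,1,1,1,1,1,1,1]}}

```text
t: 11.82
position: [470.1, -261.1, 171.1]
orientation: [3.142, 0.0, 0.356]
contact_force: [0.6, -0.2, 0.5]
opening: 1.002
grip_force: 0.0
```

Request:
{"method": "step_arm", "body": {"slide": [[0,0,-35],[0,0,-35],[0,0,0],[0,0,0],[0,0,0],[0,0,0],[0,0,0],[0,0,0],[0,0,0],[0,0,0],[0,0,0],[0,0,0]], "angular": [[0,0,0],[0,0,0],[0,0,-0.12],[0,0,-0.12],[0,0,-0.12],[0,0,-0.12],[0,0,-0.12],[0,0,-0.12],[0,0,-0.12],[0,0,-0.12],[0,0,-0.12],[0,0,-0.12]], "fingers": [1,1,1,1,1,1,1,1,1,1,1,1]}}

```text
t: 12.82
position: [470.3, -261.3, 239.2]
orientation: [-3.141, 0.0, 1.562]
contact_force: [-0.1, 0.2, 0.7]
opening: 1.002
grip_force: 0.0
```

Request:
{"method": "step_arm", "body": {"slide": [[0,0,0],[0,0,0],[0,0,0],[0,0,0],[0,0,0]], "angular": [[0,0,-0.12],[0,0,-0.12],[0,0,-0.12],[0,0,-0.01],[0,0,0]], "fingers": [1,1,1,1,1]}}

```text
t: 13.23
position: [470.3, -261.3, 239.3]
orientation: [-3.142, -0.0, 1.923]
contact_force: [-0.5, -0.0, 0.2]
opening: 1.002
grip_force: 0.0
```

Run:
```python
from h import *
t=get_image("top");s=get_image("scene");m=np.load("m.npy")
for n,p in(("t",t),("s",s)):
  for l in("dial_grip","tray_knob","jar_mid","cutter_mid","figure_a_mid"):print(n,l,[(np.round(d["extent"]).tolist(),round(d["confidence"],2)) for d in recognise(p,l)[:2]])
im=[cv2.resize(t["frame"][140:260,260:420],(640,480),interpolation=cv2.INTER_CUBIC)]
cv2.imwrite("pics/a3.png",im[0])
st=get_state();p=st["position"];y=st["orientation"][2];d=M2W(m,[-12,121,133])[0]
print(p,y,tool(d-p,y))
```

```text
t dial_grip [([309.0, 191.0, 17.0, 20.0], 0.71), ([161.0, 257.0, 16.0, 17.0], 0.48)]
t tray_knob [([352.0, 213.0, 67.0, 73.0], 0.69)]
t jar_mid [([268.0, 180.0, 20.0, 22.0], 0.58), ([353.0, 215.0, 67.0, 83.0], 0.49)]
t cutter_mid []
t figure_a_mid [([404.0, 197.0, 14.0, 15.0], 0.67)]
s dial_grip []
s tray_knob [([196.0, 250.0, 68.0, 61.0], 0.74)]
s jar_mid [([309.0, 223.0, 23.0, 34.0], 0.92)]
s cutter_mid [([229.0, 224.0, 13.0, 10.0], 0.41), ([112.0, 283.0, 52.0, 36.0], 0.34)]
s figure_a_mid [([177.0, 293.0, 14.0, 24.0], 0.58)]
[ 470.44261837 -261.21010392  239.30995951] 1.925559969177732 [118.76237113 206.45591721 106.30995951]
```

View pics/a3.png

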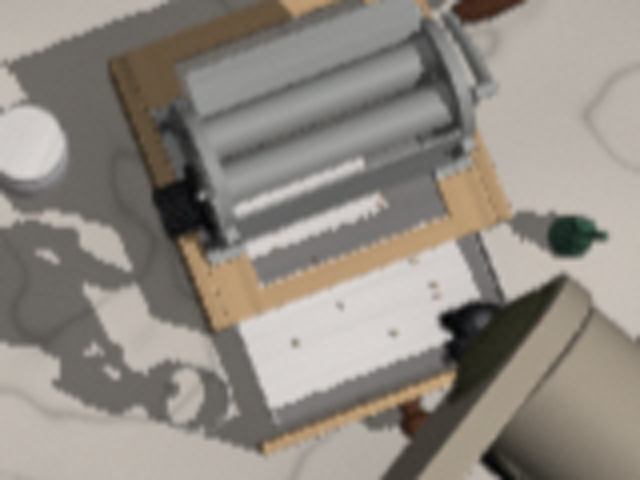

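The tray is out, with its board at about (355,435) in the crop. The dial is at crop (178,207), which is image (304,191) and agrees with the model. I'll move above it.

Request:
{"method": "step_arm", "body": {"slide": [[15,25.8,0],[15,25.8,0],[15,25.8,0],[15,25.8,0],[15,25.8,0],[15,25.8,0],[15,25.8,0],[15,25.8,0],[0,0,30],[0,0,20],[0,0,0],[0,0,0]], "angular": [[0,0,0],[0,0,0],[0,0,0],[0,0,0],[0,0,0],[0,0,0],[0,0,0],[0,0,0],[0,0,0],[0,0,0],[0,0,0],[0,0,0]], "fingers": [1,1,1,1,1,1,1,1,1,1,1,1]}}

```text
t: 14.83
position: [622.0, -76.9, 189.1]
orientation: [-3.14, -0.001, 1.926]
contact_force: [-0.1, 0.0, 1.1]
opening: 0.997
grip_force: 0.0
```

Run:
```python
from h import *
im=[];m=np.load("m.npy")
for n,(r,c) in(("top",(130,240)),("scene",(140,190))):
    p=get_image(n);f=p["frame"]
    im.append(cv2.resize(f[r:r+130,c:c+130],(400,400),interpolation=2))
cv2.imwrite("pics/a4.png",np.hstack(im))
st=get_state();p=st["position"];y=st["orientation"][2];d=M2W(m,[-12,122,111])[0]
print(p,y,tool(d-p,y),st["joints"])
```

```text
[622.8000806  -77.41965065 191.11907878] 1.925278920357075 [ 0.34094888 -0.2553306  80.11907878] [-3.10071959e-01  5.69232803e-01  1.22095073e+00  2.24463721e-05
  1.34875753e+00 -6.64561166e-01]
```

View pics/a4.png

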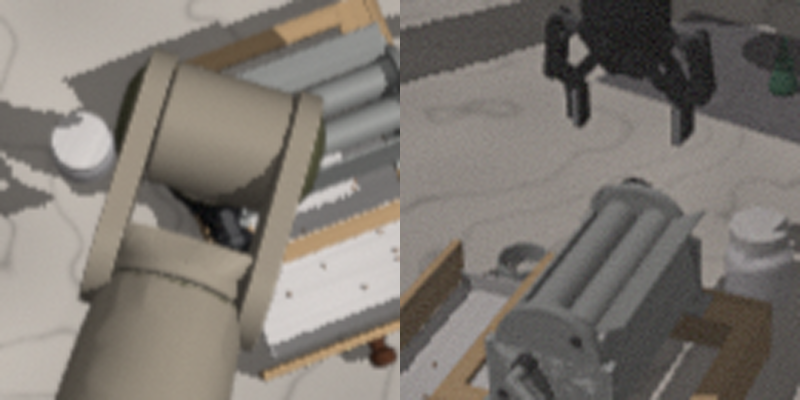

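The open fingers are on either side of the dial position on the machine's far side, clear of the jar. I'll descend.

Request:
{"method": "step_arm", "body": {"slide": [[0,0,15],[0,0,15],[0,0,15],[0,0,10],[0,0,10],[0,0,7],[0,0,6],[0,0,0],[0,0,0]], "angular": [[0,0,0],[0,0,0],[0,0,0],[0,0,0],[0,0,0],[0,0,0],[0,0,0],[0,0,0],[0,0,0]], "fingers": [1,1,1,1,1,1,1,1,1]}}

```text
t: 15.68
position: [622.4, -77.0, 111.6]
orientation: [3.141, 0.0, 1.926]
contact_force: [0.1, -0.7, 0.3]
opening: 1.002
grip_force: 0.0
```

Request:
{"method": "step_arm", "body": {"slide": [[0,0,0],[0,0,0],[0,0,0],[0,0,0],[0,0,0],[0,0,0],[0,0,0],[0,0,0],[0,0,0]], "angular": [[0,0,0],[0,0,0],[0,0,0],[0,0,0],[0,0,0],[0,0,0],[0,0,0],[0,0,0],[0,0,0]], "fingers": [0,0,0,0,0,0,0,0,0], "newtons": 60}}

```text
t: 16.43
position: [622.6, -76.9, 111.8]
orientation: [3.141, 0.0, 1.926]
contact_force: [1.3, 1.8, 5.6]
opening: 0.4
grip_force: 59.6
```

Request:
{"method": "step_arm", "body": {"slide": [[0,0,0],[0,0,0],[2,0,0],[2,0,0],[2,0,0],[2,0,0],[0,0,0],[0,0,0]], "angular": [[0,0,0],[0,0,0],[0,0,0],[0,0,0],[0,0,0],[0,0,0],[0,0,0],[0,0,0]], "fingers": [0,0,0,0,0,0,0,0], "newtons": 90}}

```text
t: 17.1
position: [620.5, -70.9, 112.0]
orientation: [3.14, 0.004, 1.925]
contact_force: [4.4, -5.8, 3.7]
opening: 0.401
grip_force: 89.1
```

Request:
{"method": "step_arm", "body": {"slide": [[1,0,0],[1,0,0],[1,0,0],[1,0,0],[0,0,0],[0,0,0]], "angular": [[0,0,0],[0,0,0],[0,0,0],[0,0,0],[0,0,0],[0,0,0]], "fingers": [0,0,0,0,0,0]}}

```text
t: 17.6
position: [619.2, -67.5, 112.0]
orientation: [3.139, 0.004, 1.925]
contact_force: [5.8, -7.5, 2.4]
opening: 0.399
grip_force: 89.1
```

Request:
{"method": "step_arm", "body": {"slide": [[1,0,0],[1,0,0],[0,0,0],[0,0,0],[0,0,0]], "angular": [[0,0,0],[0,0,0],[0,0,0],[0,0,0],[0,0,0]], "fingers": [0,0,0,0,0]}}

```text
t: 18.02
position: [618.6, -65.8, 112.0]
orientation: [3.139, 0.005, 1.925]
contact_force: [6.1, -8.6, 3.5]
opening: 0.398
grip_force: 89.1
```

Request:
{"method": "step_arm", "body": {"slide": [[1,0,0],[1,0,0],[0,0,0],[0,0,0],[0,0,0],[0,0,0]], "angular": [[0,0,0],[0,0,0],[0,0,0],[0,0,0],[0,0,0],[0,0,0]], "fingers": [0,0,0,0,0,0]}}

```text
t: 18.52
position: [618.5, -65.6, 112.0]
orientation: [3.138, 0.008, 1.925]
contact_force: [10.1, -16.2, -0.2]
opening: 0.399
grip_force: 89.6
```

The dial is at its stop: it moved 12 mm in all, and the last 2 mm commanded gave only 0.2 mm while the force rose from 10 to 19 N. I'll hold for half a second, check the scene and hand in.

Request:
{"method": "step_arm", "body": {"slide": [[0,0,0],[0,0,0],[0,0,0],[0,0,0],[0,0,0],[0,0,0]], "angular": [[0,0,0],[0,0,0],[0,0,0],[0,0,0],[0,0,0],[0,0,0]], "fingers": [0,0,0,0,0,0]}}

```text
t: 19.02
position: [618.5, -65.6, 112.0]
orientation: [3.138, 0.008, 1.925]
contact_force: [9.6, -15.6, -0.4]
opening: 0.397
grip_force: 89.6
```

Run:
```python
from h import *
im=[]
for n,(r,c) in(("top",(130,240)),("scene",(150,150))):
    p=get_image(n);im.append(cv2.resize(p["frame"][r:r+150,c:c+190],(400,316),interpolation=2))
cv2.imwrite("pics/a5.png",np.hstack(im))
```

```text
(no output)
```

View pics/a5.png

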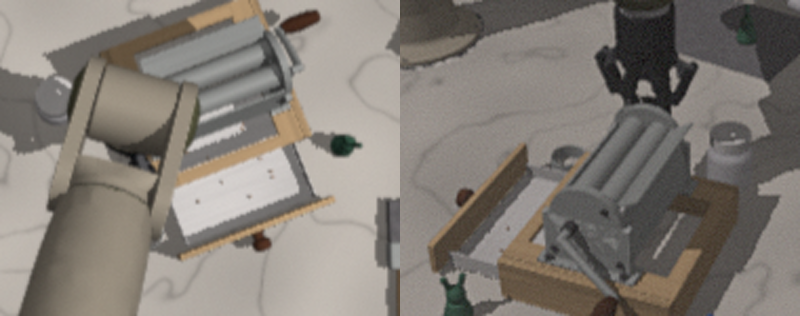

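The tray is out (knob at (262,241) in the left crop), the gripper is holding the dial, and the jar, cutter and figure haven't moved.

```bash
python3 -c "
from workcell import *
print(hand_in())"
```

```text
the job is handed in; nothing more can be done
None
```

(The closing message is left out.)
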